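# Centre the water tower on its foundation

### The job

The wobbly model water tower stands off-centre on its round foundation block. Nudge it gently at its foot with the fingertips until it stands upright in the middle of the block's top, within about 4 mm. Do not grip, lift or topple it, keep the touches light, leave the paint jar, nut and buffer stop beside it alone, and take the hand away at the end.

Things in the scene. Friction and masses are not known exactly. Their poses are not given: they have to be found in the camera images.
- tower: loose model water tower, 58 mm high, 0.06 to 0.11 kg: foot flange 36 mm across (widest part, rim 2 to 9 mm above the underside), stem 10 mm, tank and roof 30 mm across from 31 mm up. Underside bevelled, flat only over the middle 22 mm: it rocks. Pushed at the tank it easily tips; pushed slowly at the foot it slides and stops with the push. Origin: centre of underside, z up
- plinth_top (a point): centre of the flat round top, 68 mm across, of the fixed concrete-grey foundation block; the top is 24 mm above the bench. Below it is a wider round step 92 mm across, 8 mm high. The tower starts on the top, 14 to 23 mm off its centre in any direction
- jar: paint jar, 30 mm across, 42 mm high, standing loose on the bench 0.11 to 0.15 m from the block's centre; origin: centre of its underside
- nut: hexagon nut, 22x25x10 mm, lying loose on the bench 0.11 to 0.15 m from the block's centre; origin: centre of its underside
- stop: model railway buffer stop, 30x34 mm, 28 mm high, standing loose on the bench 0.11 to 0.15 m from the block's centre; origin: centre of its underside
Not all that is in view belongs to the job. Leave any orange or red look-alike of the tower alone.

How it is judged:
By the outcome, as a careful person would: the job done as asked, in the order asked, and still so for the second after the job is handed in, with the robot touching nothing.
It also fails if it takes over 48 s, if anything falls off the work surface, if the arm or the gripper's body presses on something with over 40 N, if the wrist force passes 120 N, or if a joint passes its speed limit or range.

### The arm

A 6-joint arm with a two-finger parallel gripper is mounted at the origin on a cart in front of the work surface, level with it; the furniture and walls round the work are solid. World frame = base frame: x ahead of the robot, y to its left, z up, the work surface at z = 0. Lengths are in mm, angles in rad, forces in N, time in s.
With the tool pointing down it reaches from about 350 to 875 mm from the base axis. Payload 4.2 kg.
Tool frame: the origin (TCP) lies on the mounting face of the last link; the fingertips stand 173 mm ahead of it and the grasp point (between the pads) lies 155 mm ahead of it; z points along the fingers, y is the line along which they close (so a half turn about z gives the same grasp; the last joint's range is limited). The gripper opens to 85 mm and grips with 20 to 120 N. Pads are 22 mm wide; open, the fingers measure 114 mm over their backs; the gripper's body (76 mm by 85 mm) begins 54 mm behind the grasp point. The pads swing forward as they close: fully open they stand 13 mm farther back than shut.
Start: joints at [-1.076, 0.385, 0.008, 0, -1.194, -0.259], TCP at [146.031, -607.68, 404.712] pointing down, gripper open.
Joint ranges: [-3.14, 3.14], [-1.21, 2.06], [-1.07, 1.41], [-3.16, 2.05], [-2.99, -0.16], [-3.1, 3.1]. Speed limits (rad/s): [2.79, 2.79, 3.14, 3.14, 3.14, 3.14].

### API

Orientations are given as a unit quaternion [x, y, z, w].
In Python, from bench import arm gives the robot as it stands.
- The arm moves only by the tool carry_out, never from a script. Its argument "rows" is a list of rows, each a list of 7 numbers: the shift along the tool's x, y, z as a fraction of full scale, then the turn, a rotation vector about the tool's x, y, z as a fraction of full scale, then the opening, from -1 (shut) to 1 (fully open). A call has 1 to 12 rows; each row is the pose to reach, as a shift and turn from the pose commanded when the call began, along the tool's axes at that moment, turning the shorter way round; what a row does not reach only later rows make up. Full scale, the value 1, is 20 cm for a shift and pi rad for a turn. A row lasts 1/8 s, in which the tool goes at most 62.5 mm and 10.7 degrees, less where a joint would pass 70% of its speed; a pose out of reach is approached as far as the arm can. A call with a number of a shift or a turn outside -1 to 1 is refused whole. A call with a gripper value outside its range is refused whole. The fingers move at their own pace and stop on an object; the grip force is fixed at half the most. Time passes only in rows, so rows that repeat a pose let the fingers close. It gives the time, the measured TCP pose, the force, the opening and the grip force at its end, in the units of the state.
- arm.read_state(): the state, without advancing time (a new reading comes with each control period).
- arm.get_image(name): name is "scene" or "top"; returns (picture, depth): 400x640x3 uint8, red, green, blue; 400x640 float32, mm along the optical axis (not along the pixel's ray), 0 where there is no reading.
- arm.calibration(name): a dict with "mtx" (3x3 intrinsics, pixels), "k1" (the pictures are not rectified: a ray, as slopes to the right and down, at radius r is drawn at 1 + k1 r^2 times it, then the intrinsics apply), "cam_to_world" (4x4, takes a point from camera to world coordinates). Camera axes: x right, y up, looking along -z (the intrinsics and any distortion apply to the point x, -y, -z); pixel columns grow to the right and rows downward; lengths in mm; the calibration is good to about 2 mm. A picture is of the moment at which its call begins. calibration takes no time and is no camera call.
- arm.job_done(): hands the job in; it is judged then, once.
The state is a dict: "clock": time; "joints": joint angles; "joint_vel": joint speeds; "joint_efforts": joint torques, N m; "position": TCP position; "ee_rot": TCP orientation; "contact_force": force on the tool from outside, world axes, zero at the start; "wrist_torque": the same for the moment, N m; "gripper_width": finger opening in mm; "grasp_force": force on a finger pad.
Only numpy, scipy, OpenCV 4.12 (cv2) and the standard library are available. Lean on these libraries where they do the work, as an engineer would, in place of code of your own. Each camera call takes 0.05 s, during which the arm holds its last target. There are 200 camera calls.

## Working session

There is one attempt and no reset: what is moved stays moved. The work goes in short steps, Python scripts to look and compute and a tool call to move; the robot and the scene stay as the last step left them, time stands still between calls to the robot, and variables do not carry over. Pictures are saved under pics/ and viewed, at most 10 in all, crops included, and the job is handed in when it is done.

Besides the shell and the picture viewer there is one more tool, called after "Call:" in YAML: its name, and indented under it one key for each argument. carry_out: Moves the arm, as the interface text tells. Its arguments: {"type":"object","properties":{"rows":{"type":"array"}},"required":["rows"]}

```bash
ls; mkdir -p pics
python3 - <<'E'
from bench import arm
import cv2,numpy as np
s=arm.read_state();print({k:np.round(v,3) for k,v in s.items()})
for n in("scene","top"):
    p,d=arm.get_image(n);cv2.imwrite(f"pics/{n}0.png",p[:,:,::-1]);np.save(f"pics/{n}0d.npy",d)
    c=arm.calibration(n);print(n,c)
E
```

```text
pics
{'clock': np.float64(0.0), 'joints': array([-1.076,  0.386,  0.007, -0.   , -1.194, -0.259]), 'joint_vel': array([ 0.001, -0.001, -0.002, -0.   , -0.001,  0.   ]), 'joint_efforts': array([-1.0000e-03, -3.9229e+01,  1.8839e+01,  4.1860e+00, -5.0000e-03,
        0.0000e+00]), 'position': array([ 146.002, -607.503,  403.622]), 'ee_rot': array([-0.118,  0.993,  0.001, -0.   ]), 'contact_force': array([-0.008,  0.329,  0.606]), 'wrist_torque': array([-0.031,  0.033, -0.037]), 'grasp_force': np.float64(0.0), 'gripper_width': np.float64(85.859)}
scene {'mtx': array([[374.06853355,   0.        , 316.90657878],
       [  0.        , 374.06853355, 205.1229328 ],
       [  0.        ,   0.        ,   1.        ]]), 'k1': -0.03780862379832312, 'cam_to_world': array([[-8.28713186e-01,  4.17984196e-01, -3.72187678e-01,
         2.21821253e+02],
       [-5.59614270e-01, -6.09170373e-01,  5.61910425e-01,
         4.90093844e+02],
       [ 8.14397057e-03,  6.73944114e-01,  7.38737441e-01,
         6.89240448e+02],
       [ 0.00000000e+00,  0.00000000e+00,  0.00000000e+00,
         1.00000000e+00]])}
top {'mtx': array([[458.43450066,   0.        , 327.92394588],
       [  0.        , 458.43450066, 195.66878458],
       [  0.        ,   0.        ,   1.        ]]), 'k1': -0.05480909171310293, 'cam_to_world': array([[-2.46304575e-02,  9.84528090e-01, -1.73487119e-01,
         3.94210726e+02],
       [-9.99515864e-01, -2.09523638e-02,  2.30007983e-02,
         2.26935532e+01],
       [ 1.90099668e-02,  1.73969647e-01,  9.84567511e-01,
         8.76284292e+02],
       [ 0.00000000e+00,  0.00000000e+00,  0.00000000e+00,
         1.00000000e+00]])}
```

View pics/top0.png

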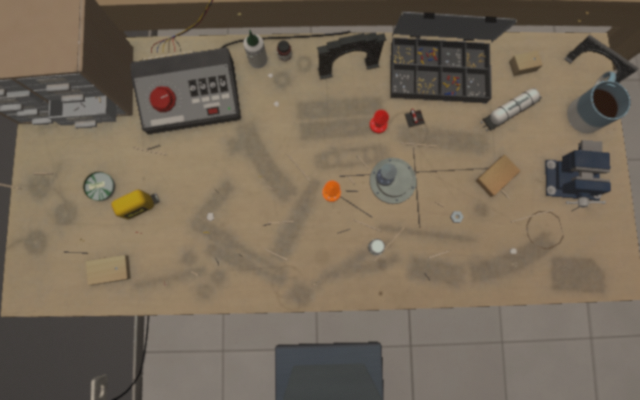

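View pics/scene0.png

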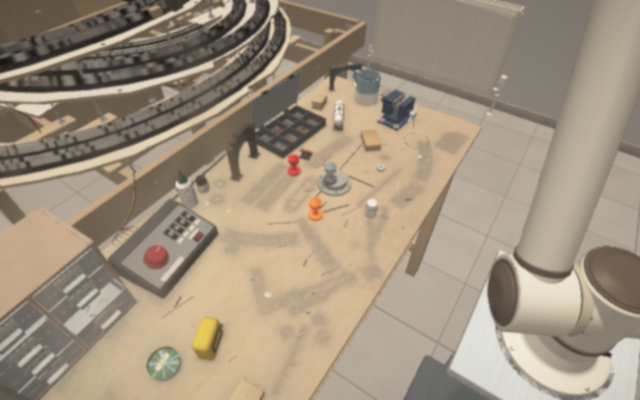

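The top view shows the tower at about (386,174) on the grey plinth at (393,181), the jar at (377,247), the nut at (457,216) and the stop at (415,117). The orange look-alike is at (332,190) and the red one at (379,121). The scene view shows the tower at (330,175). Next I'll build a point cloud around the plinth.

```bash
cat > h.py <<'E'
import numpy as np,cv2
from bench import arm
def cloud(n,d):
    c=arm.calibration(n);K=c["mtx"];v,u=np.mgrid[0:400,0:640]
    p=np.stack([u,v],-1).reshape(-1,1,2).astype(float)
    q=cv2.undistortPoints(p,K,np.array([c["k1"],0,0,0.])).reshape(400,640,2)
    P=np.stack([q[...,0]*d,-q[...,1]*d,-d,np.ones_like(d)],-1)
    W=(P@c["cam_to_world"].T)[...,:3];W[d==0]=np.nan;return W
def ray(n,uv):
    c=arm.calibration(n);q=cv2.undistortPoints(np.array(uv,float).reshape(-1,1,2),c["mtx"],np.array([c["k1"],0,0,0.])).reshape(-1,2)
    M=c["cam_to_world"];D=np.c_[q[:,0],-q[:,1],-np.ones(len(q))]@M[:3,:3].T
    return M[:3,3],D
def at(n,uv,z):
    o,D=ray(n,uv);return o+D*((z-o[2])/D[:,2])[:,None]
def proj(n,X):
    c=arm.calibration(n);X=np.c_[np.atleast_2d(X),np.ones(len(np.atleast_2d(X)))]
    p=(np.linalg.inv(c["cam_to_world"])@X.T).T[:,:3];a=p[:,0]/-p[:,2];b=-p[:,1]/-p[:,2];r=1+c["k1"]*(a*a+b*b)
    K=c["mtx"];return np.c_[K[0,0]*a*r+K[0,2],K[1,1]*b*r+K[1,2]]
E
python3 - <<'E'
from h import *
for n,(u,v) in (("top",(393,180)),("scene",(334,178))):
    d=np.load(f"pics/{n}0d.npy");W=cloud(n,d)
    B=W[v-28:v+28,u-28:u+28]
    print(n,"hist z",np.histogram(B[...,2][~np.isnan(B[...,2])],bins=np.arange(-6,90,4))[0])
    for lo,hi in((4,12),(20,28),(28,36),(58,90)):
        m=(B[...,2]>lo)&(B[...,2]<hi);Q=B[m]
        if len(Q):print(lo,hi,len(Q),Q.mean(0).round(1),Q.min(0).round(1),Q.max(0).round(1))
for uv,nm in(((377,247),"jar"),((457,216),"nut"),((415,117),"stop"),((332,190),"or"),((379,121),"red")):
    W=cloud("top",np.load("pics/top0d.npy"));print(nm,W[uv[1],uv[0]].round(0))
ims=[]
for n,(u,v) in (("top",(393,180)),("scene",(334,178))):
    im=cv2.imread(f"pics/{n}0.png")[v-30:v+30,u-30:u+30];ims.append(cv2.resize(im,(400,400),interpolation=cv2.INTER_CUBIC))
cv2.imwrite("pics/crop0.png",np.hstack(ims))
E
```

```text
top hist z [  78 1077  311  568   95   19   64  498   69   70   51    2    0    0
    0    0    3    8    3   19  116   73    5]
4 12 754 [ 571.5 -122.7    8. ] [ 521.8 -179.1    4. ] [632.5 -71.5  11.9]
20 28 612 [ 570.3 -131.3   24.1] [ 542.4 -157.2   20. ] [609.7 -89.4  27.9]
28 36 127 [ 572.2 -102.5   33.1] [ 560.9 -150.    28.2] [604.4 -88.6  35.9]
58 90 227 [ 577.5 -104.6   76.4] [ 564.2 -120.1   60.3] [593.6 -90.8  84.1]
scene hist z [ 503 1593  204  181   32   30   84  158   14   74   19    4   10   16
   49   27   10   16   12   13   54   14    0]
4 12 291 [ 571.9 -111.1    6.9] [ 476.9 -230.1    4. ] [701.  -55.6  11.7]
20 28 226 [ 573.5 -126.2   22.8] [ 541.7 -174.3   20.1] [699.7 -86.8  26.6]
28 36 99 [575.5 -99.7  32.1] [ 561.1 -122.    28. ] [594.8 -84.9  35.5]
58 90 119 [575.7 -99.   72.2] [ 564.3 -117.4   58.6] [592.5 -88.3  81.2]
jar [444. -84.  44.]
nut [ 503. -248.   -0.]
stop [ 697. -171.   27.]
or [549.  -4.  55.]
red [680. -96.  53.]
```

View pics/crop0.png

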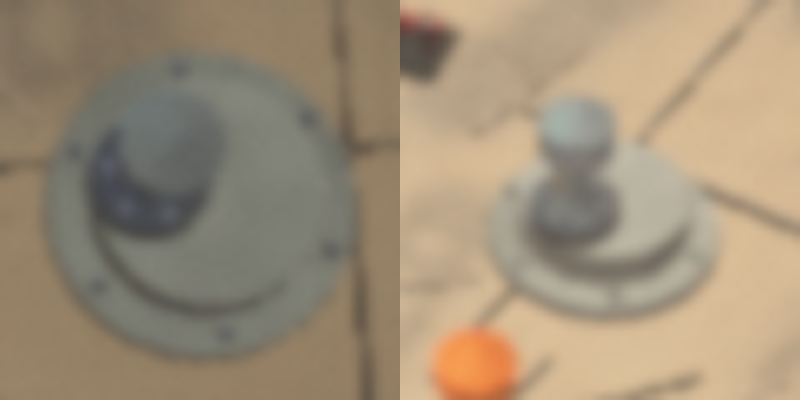

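The crop (left: top view) shows the plinth's outer circle centred near crop (200,204), with the tower's flange up and to the left, its rim at x≈88 and y≈240. Next I'll fit the outlines by height map and by image.

```bash
cat >> h.py <<'E'
from scipy.optimize import minimize
def fit(n,d,c0=(573,-122),t0=(577,-104),fixed=None):
    W=cloud(n,d).reshape(-1,3);W=W[~np.isnan(W[:,2])];W=W[np.hypot(W[:,0]-c0[0],W[:,1]-c0[1])<62]
    def hp(c):
        r=np.hypot(W[:,0]-c[0],W[:,1]-c[1]);return np.where(r<34,24,np.where(r<46,8,0))
    o=np.median(W[(np.hypot(W[:,0]-c0[0],W[:,1]-c0[1])>52),2])
    Z=W[:,2]-o
    def cost(p):
        c=p[:2];t=p[2:];r=np.hypot(W[:,0]-t[0],W[:,1]-t[1]);h=hp(c)
        # distance to any admissible surface
        e=np.abs(Z-h)
        e=np.where(r<18,np.minimum(np.abs(Z-33),np.abs(Z-79)+2*np.maximum(r-15,0)),e)
        side=(r>=18)&(r<20)&(Z<34)
        e=np.where((r>=4)&(r<16)&(Z>33)&(Z<83),np.minimum(e,3),e)
        return np.minimum(e,8).mean()
    p=np.array([*(fixed if fixed is not None else c0),*t0],float);best=cost(p)
    for s in(6,3,1.5,.75,.4):
        for _ in range(3):
            for i in((2,) if fixed is not None else (0,2)):
                g=[(a,b) for a in np.linspace(-s,s,7) for b in np.linspace(-s,s,7)]
                C=[]
                for a,b in g:
                    q=p.copy();q[i]+=a;q[i+1]+=b;C.append(cost(q))
                k=np.argmin(C);p[i]+=g[k][0];p[i+1]+=g[k][1]
    return p,cost(p),o
E
python3 - <<'E'
from h import *
for n in("top","scene"):
    p,c,o=fit(n,np.load(f"pics/{n}0d.npy"));print(n,p.round(1),round(c,2),o.round(1),"off",(p[2:]-p[:2]).round(1))
    # overlay of fit
    im=cv2.imread(f"pics/{n}0.png");u,v=proj(n,[[*p[:2],20]])[0].astype(int)
    S=7;x0,y0=u-28,v-28;cr=cv2.resize(im[y0:y0+56,x0:x0+56],(392,392),interpolation=cv2.INTER_CUBIC)
    a=np.linspace(0,2*np.pi,90)
    for (cx,cy),R,z,col in((p[:2],46,8,(0,255,255)),(p[:2],34,24,(0,255,0)),(p[2:],18,33,(0,0,255)),(p[2:],15,55,(255,0,255))):
        q=proj(n,np.c_[cx+R*np.cos(a),cy+R*np.sin(a),0*a+z])
        for t in q: cv2.circle(cr,tuple(int(k) for k in ((t-[x0,y0]+.5)*S)),1,col,-1)
    cv2.imwrite(f"pics/o_{n}.png",cr)
cv2.imwrite("pics/o0.png",np.hstack([cv2.imread("pics/o_top.png"),cv2.imread("pics/o_scene.png")]))
E
```

```text
top [ 576.2 -124.   579.  -106. ] 1.53 0.4 off [ 2.8 18. ]
scene [ 576.  -122.4  578.8 -104.5] 2.14 -1.0 off [ 2.8 17.9]
```

View pics/o0.png

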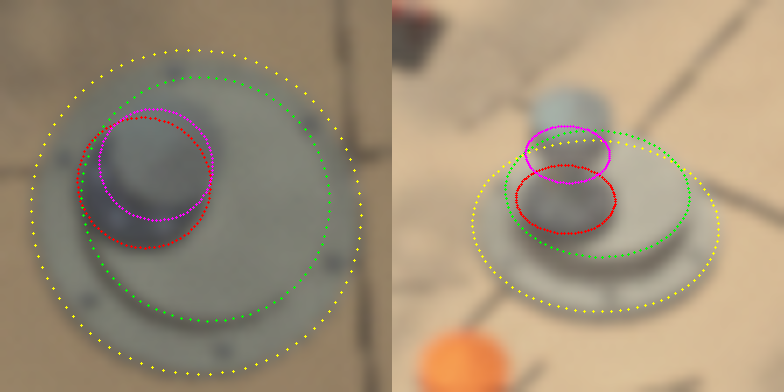

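The overlays agree with both views. The tower sits (+2.8, +18) mm off the centre, which is about (576,-123). I'll push with shut fingertips from its +y side along d=(-0.154,-0.988), tilted a little so the hand clears the tank.

```bash
cat >> h.py <<'E'
from scipy.spatial.transform import Rotation as Ro
def goal(lead,d,tilt=np.radians(7)):
    """TCP pose with the leading bottom fingertip edge at lead, pushing along d"""
    d=np.array([*d,0])/np.hypot(*d);k=np.array([0,0,1.])
    x=np.cos(tilt)*d+np.sin(tilt)*k;z=np.sin(tilt)*d-np.cos(tilt)*k;R=np.c_[x,np.cross(z,x),z]
    return np.array(lead)-R@[11,0,173],R
def move(p,R):
    s=arm.read_state();R0=Ro.from_quat(s["ee_rot"]).as_matrix()
    sh=R0.T@(p-s["position"])/200;tu=Ro.from_matrix(R0.T@R).as_rotvec()/np.pi
    print("shift",sh.round(4),"turn",tu.round(4));return sh,tu
E
python3 - <<'E'
from h import *
d=np.array([-2.8,-18.]);d/=np.hypot(*d)
t=np.array([578.5,-105.3])
p,R=goal([*(t-d*34),80],d);print(p,d);move(p,R)
E
```

```text
[588.64487823 -40.08292566 250.36992146] [-0.15370701 -0.98811647]
shift [-2.8145  2.2407  0.7709] turn [ 0.0235  0.0346 -0.3754]
```

Call:
carry_out:
  rows:
    - [-0.23,0.17,0,0,0,-0.03,-1]
    - [-0.46,0.345,0,0,0,-0.06,-1]
    - [-0.68,0.52,0,0,0,-0.09,-1]
    - [-0.91,0.69,0,0,0,-0.125,-1]
    - [-0.91,0.69,0,0,0,-0.125,-1]

```text
clock: 0.72
position: [292.6, -428.5, 404.7]
ee_rot: [-0.312, 0.95, 0.0, 0.0]
contact_force: [0.1, -0.3, -0.1]
gripper_width: 0.4
grasp_force: 0.0
```

Call:
carry_out:
  rows:
    - [-0.3,0.09,0,0,0,-0.04,-1]
    - [-0.6,0.18,0,0,0,-0.08,-1]
    - [-0.95,0.28,0,0,0,-0.125,-1]
    - [-0.95,0.28,0,0,0,-0.125,-1]

```text
clock: 1.23
position: [413.0, -272.2, 404.5]
ee_rot: [-0.49, 0.872, 0.0, -0.0]
contact_force: [0.2, 0.3, -0.6]
gripper_width: 0.1
grasp_force: 0.0
```

Run:
```python
from h import *
d=np.array([-2.8,-18.]);d/=np.hypot(*d);t=np.array([578.5,-105.3])
print(arm.read_state()["position"]);p,R=goal([*(t-d*34),80],d);move(p,R)
```

```text
[ 413.00829936 -272.19600952  404.51740014]
shift [-1.4477 -0.1482  0.7708] turn [ 0.0077  0.0384 -0.1245]
```

Call:
carry_out:
  rows:
    - [-0.3,-0.03,0,0,0,-0.04,-1]
    - [-0.6,-0.07,0,0,0,-0.08,-1]
    - [-0.95,-0.1,0,0,0,-0.12,-1]
    - [-0.95,-0.1,0,0,0,-0.12,-1]

```text
clock: 1.72
position: [529.5, -120.9, 403.9]
ee_rot: [-0.644, 0.765, 0.0, -0.0]
contact_force: [0.2, -0.2, -0.7]
gripper_width: -0.2
grasp_force: 0.0
```

Run:
```python
from h import *
d=np.array([-2.8,-18.]);d/=np.hypot(*d);t=np.array([578.5,-105.3])
print(arm.read_state()["position"]);p,R=goal([*(t-d*34),80],d);move(p,R)
```

```text
[ 529.53886686 -120.93440682  403.94974587]
shift [-0.4487 -0.2233  0.7676] turn [ 0.0006  0.0388 -0.0052]
```

Call:
carry_out:
  rows:
    - [-0.225,-0.11,0,0,0.02,-0.005,-1]
    - [-0.449,-0.223,0.05,0.0006,0.0388,-0.005,-1]
    - [-0.449,-0.223,0.3,0.0006,0.0388,-0.005,-1]
    - [-0.449,-0.223,0.55,0.0006,0.0388,-0.005,-1]
    - [-0.449,-0.223,0.76,0.0006,0.0388,-0.005,-1]
    - [-0.449,-0.223,0.76,0.0006,0.0388,-0.005,-1]
    - [-0.449,-0.223,0.76,0.0006,0.0388,-0.005,-1]

```text
clock: 2.6
position: [587.9, -42.5, 254.3]
ee_rot: [-0.648, 0.759, -0.041, -0.045]
contact_force: [1.0, -0.3, 0.7]
gripper_width: 0.2
grasp_force: 0.0
```

Run:
```python
from h import *
d=np.array([-2.8,-18.]);d/=np.hypot(*d);t=np.array([578.5,-105.3])
s=arm.read_state();R=Ro.from_quat(s["ee_rot"]).as_matrix();print(s["position"],"lead",s["position"]+R@[11,0,173])
p,R=goal([*(t-d*28),30],d);move(p,R)
for n,(u,v) in (("top",(393,178)),("scene",(334,175))):
    im,dd=arm.get_image(n);np.save(f"pics/{n}1d.npy",dd)
    cv2.imwrite(f"pics/c_{n}.png",cv2.resize(im[v-40:v+40,u-40:u+40,::-1],(400,400),interpolation=cv2.INTER_CUBIC))
cv2.imwrite("pics/c1.png",np.hstack([cv2.imread("pics/c_top.png"),cv2.imread("pics/c_scene.png")]))
W=cloud("top",np.load("pics/top1d.npy"))
```

```text
[587.92745883 -42.5183511  254.29686091] lead [583.47477288 -74.13635194  83.91354128]
shift [-0.0155 -0.0008  0.2698] turn [-0.0009  0.0001 -0.0013]
```

View pics/c1.png

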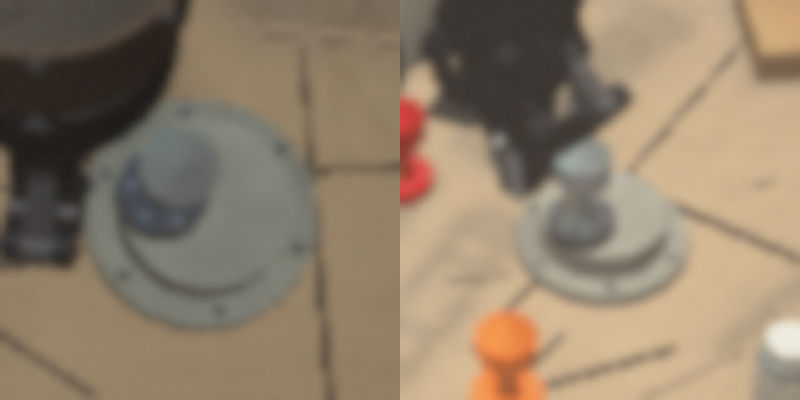

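The picture shows the shut gripper left of the tower (knuckle at crop x≈82), with a gap of about 12 mm to the flange rim at crop x≈118, as computed. The path down is clear.

Call:
carry_out:
  rows:
    - [-0.015,0,0.08,0,0,0,-1]
    - [-0.015,0,0.16,0,0,0,-1]
    - [-0.015,0,0.22,0,0,0,-1]
    - [-0.015,0,0.25,0,0,0,-1]
    - [-0.015,0,0.265,0,0,0,-1]
    - [-0.015,0,0.265,0,0,0,-1]
    - [-0.015,0,0.265,0,0,0,-1]

```text
clock: 3.58
position: [586.9, -45.0, 200.2]
ee_rot: [-0.648, 0.759, -0.04, -0.046]
contact_force: [0.5, 0.5, -0.4]
gripper_width: 0.1
grasp_force: 0.0
```

```bash
cat > st.py <<'E'
from h import *
import sys
d=np.array([-2.8,-18.]);d/=np.hypot(*d);t=np.array([578.5,-105.3])
s=arm.read_state();R=Ro.from_quat(s["ee_rot"]).as_matrix();L=s["position"]+R@[11,0,173]
print("lead",L.round(1),"gap to tower start",((t-L[:2])@d).round(1),"x axis",R[:,0].round(3),"F",s["contact_force"].round(1))
for n,(u,v) in (("top",(393,178)),("scene",(334,175))):
    im,dd=arm.get_image(n);o=np.array([576.2,-124]) if n=="top" else np.array([576,-122.4])
    # tank/roof top from depth: relative to its first reading
    def tank(D):
        W=cloud(n,D);B=W[v-45:v+45,u-45:u+45].reshape(-1,3);I=np.zeros((400,640),np.uint8)
        return B
    np.save("pics/%s_%s.npy"%(n,sys.argv[1]),dd);cv2.imwrite("pics/%s_%s.png"%(n,sys.argv[1]),im[:,:,::-1])
    cv2.imwrite(f"pics/c_{n}.png",cv2.resize(im[v-30:v+30,u-30:u+30,::-1],(400,400),interpolation=cv2.INTER_CUBIC))
cv2.imwrite("pics/c_%s.png"%sys.argv[1],np.hstack([cv2.imread("pics/c_top.png"),cv2.imread("pics/c_scene.png")]))
E
python3 st.py 2
```

```text
lead [582.2 -76.5  29.8] gap to tower start 29.0 x axis [-0.155 -0.98   0.121] F [ 0.5  0.5 -0.4]
```

View pics/c_2.png

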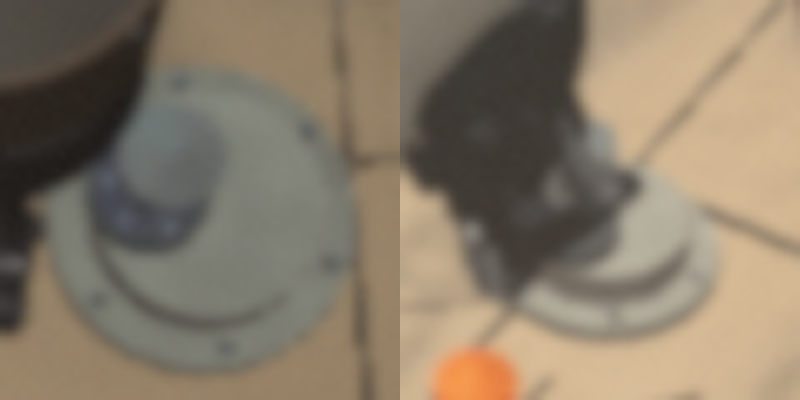

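The top view still shows the tower untouched, with the flange rim at crop (90,190). The finger at crop x≈40 is low beside the block. I'll push slowly and level along d.

Call:
carry_out:
  rows:
    - [0.02,0,0.0025,0,0,0,-1]
    - [0.035,0,0.004,0,0,0,-1]
    - [0.042,0,0.005,0,0,0,-1]
    - [0.049,0,0.006,0,0,0,-1]
    - [0.056,0,0.007,0,0,0,-1]
    - [0.063,0,0.008,0,0,0,-1]
    - [0.069,0,0.0085,0,0,0,-1]
    - [0.075,0,0.009,0,0,0,-1]
    - [0.081,0,0.01,0,0,0,-1]
    - [0.081,0,0.01,0,0,0,-1]

```text
clock: 4.92
position: [584.1, -61.2, 199.7]
ee_rot: [-0.648, 0.759, -0.04, -0.046]
contact_force: [0.3, -0.2, -0.8]
gripper_width: -0.1
grasp_force: 0.0
```

```bash
python3 st.py 3
```

```text
lead [579.2 -92.8  29.3] gap to tower start 12.4 x axis [-0.155 -0.98   0.122] F [ 0.3 -0.2 -0.8]
```

View pics/c_3.png

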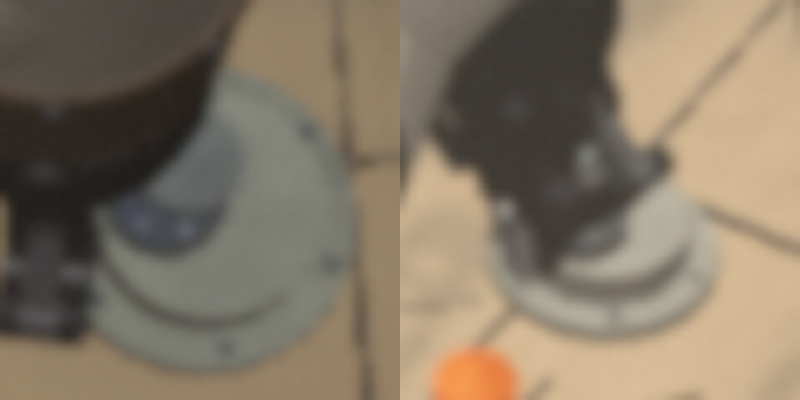

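The tower is upright and has slid about 4 mm (right edge of tank from crop x≈225 to 240), about as expected. I'll continue for 10 mm, then back off and measure.

Call:
carry_out:
  rows:
    - [0.006,0,0.001,0,0,0,-1]
    - [0.012,0,0.0015,0,0,0,-1]
    - [0.018,0,0.002,0,0,0,-1]
    - [0.024,0,0.003,0,0,0,-1]
    - [0.03,0,0.0035,0,0,0,-1]
    - [0.036,0,0.0045,0,0,0,-1]
    - [0.042,0,0.005,0,0,0,-1]
    - [0.048,0,0.006,0,0,0,-1]
    - [0.052,0,0.0065,0,0,0,-1]
    - [0.052,0,0.0065,0,0,0,-1]

```text
clock: 6.28
position: [582.5, -71.6, 199.7]
ee_rot: [-0.648, 0.759, -0.04, -0.046]
contact_force: [0.8, -0.2, -0.5]
gripper_width: -0.2
grasp_force: 0.0
```

Call:
carry_out:
  rows:
    - [-0.02,0,-0.002,0,0,0,-1]
    - [-0.1,0,-0.012,0,0,0,-1]
    - [-0.25,0,-0.1,0,0,0,-1]
    - [-0.45,0,-0.25,0,0,0,-1]
    - [-0.6,0,-0.4,0,0,0,-1]
    - [-0.6,0,-0.4,0,0,0,-1]

```text
clock: 7.02
position: [603.7, 59.2, 267.0]
ee_rot: [-0.65, 0.758, -0.041, -0.043]
contact_force: [0.1, -0.1, -0.5]
gripper_width: -0.0
grasp_force: 0.0
```

```bash
python3 st.py 4
python3 - <<'E'
from h import *
for n,c in(("top",(576.2,-124)),("scene",(576,-122.4))):
    D=np.load(f"pics/{n}_4.npy");t0=(c[0],c[1]+4)
    for f in(None,c):
        p,k,o=fit(n,D,c,t0,f);print(n,p.round(1),round(k,2),"off",(p[2:]-p[:2]).round(1))
E
```

```text
lead [600.   27.9  96.5] gap to tower start 134.9 x axis [-0.151 -0.981  0.119] F [ 0.1 -0.1 -0.5]
top [ 576.  -124.   576.6 -121. ] 1.55 off [0.6 3. ]
top [ 576.2 -124.   576.6 -121. ] 1.56 off [0.4 3. ]
scene [ 576.5 -124.2  575.8 -119.2] 2.08 off [-0.7  5. ]
scene [ 576.  -122.4  575.8 -119.2] 2.14 off [-0.2  3.2]
```

View pics/c_4.png

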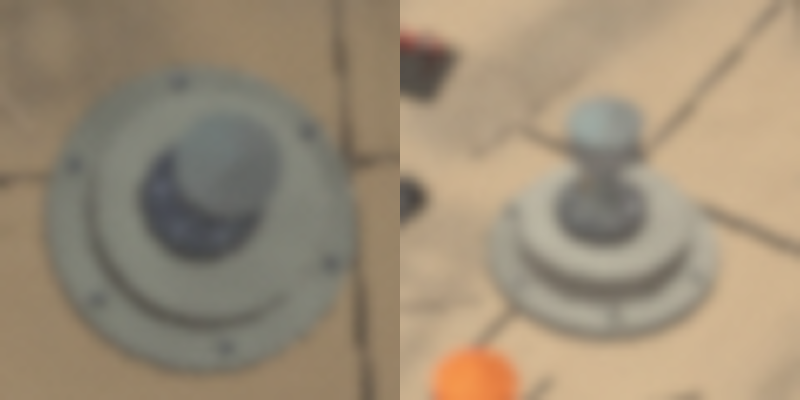

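The tower is upright and now about (0.4, 3.1) mm off; both views and the hand check of the crop agree. One more push of about 3 mm beyond the last end point will centre it.

Run:
```python
from h import *
_,R=goal([0,0,0],(-2.8,-18))
for q in((586.5,-48,201),(584,-62,199.8),(582.1,-74.8,199.8)):move(np.array(q),R)
```

```text
shift [ 0.4861 -0.004   0.3778] turn [ 0.      0.0001 -0.0005]
shift [ 0.5559 -0.0025  0.3924] turn [ 0.      0.0001 -0.0005]
shift [ 0.6201 -0.003   0.4002] turn [ 0.      0.0001 -0.0005]
```

Call:
carry_out:
  rows:
    - [0.15,0,0.15,0,0,0,-1]
    - [0.33,0,0.29,0,0,0,-1]
    - [0.45,0,0.375,0,0,0,-1]
    - [0.5,-0.003,0.384,0,0,0,-1]
    - [0.53,-0.003,0.39,0,0,0,-1]
    - [0.556,-0.003,0.392,0,0,0,-1]
    - [0.575,-0.003,0.395,0,0,0,-1]
    - [0.59,-0.003,0.397,0,0,0,-1]
    - [0.598,-0.003,0.398,0,0,0,-1]
    - [0.606,-0.003,0.398,0,0,0,-1]
    - [0.613,-0.003,0.399,0,0,0,-1]
    - [0.618,-0.003,0.4,0,0,0,-1]

```text
clock: 8.62
position: [582.6, -75.1, 200.2]
ee_rot: [-0.648, 0.759, -0.04, -0.046]
contact_force: [0.7, -0.1, 0.0]
gripper_width: 0.4
grasp_force: 0.3
```

Call:
carry_out:
  rows:
    - [0,0,0,0,0,0,-1]
    - [-0.01,0,-0.001,0,0,0,-1]
    - [-0.1,0,-0.012,0,0,0,-1]
    - [-0.25,0,-0.1,0,0,0,-1]
    - [-0.45,0,-0.25,0,0,0,-1]
    - [-0.6,0,-0.4,0,0,0,-1]
    - [-0.6,0,-0.4,0,0,0,-1]

```text
clock: 9.5
position: [603.7, 55.6, 267.4]
ee_rot: [-0.65, 0.758, -0.041, -0.043]
contact_force: [0.1, -0.5, -0.6]
gripper_width: 0.1
grasp_force: 0.0
```

```bash
python3 st.py 5
python3 - <<'E'
from h import *
for n,c in(("top",(576.2,-124)),("scene",(576,-122.4))):
    D=np.load(f"pics/{n}_5.npy")
    for f in(None,c):
        p,k,o=fit(n,D,c,c,f);print(n,p.round(1),round(k,2),"off",(p[2:]-p[:2]).round(1))
E
```

```text
lead [600.1  24.3  97. ] gap to tower start 131.4 x axis [-0.151 -0.981  0.119] F [ 0.1 -0.5 -0.6]
top [ 576.  -124.   576.1 -124.6] 1.57 off [ 0.1 -0.6]
top [ 576.2 -124.   576.1 -124.6] 1.57 off [-0.1 -0.6]
scene [ 576.4 -123.8  576.  -123.6] 2.04 off [-0.4  0.2]
scene [ 576.  -122.4  576.  -123.6] 2.09 off [ 0.  -1.2]
```

View pics/c_5.png

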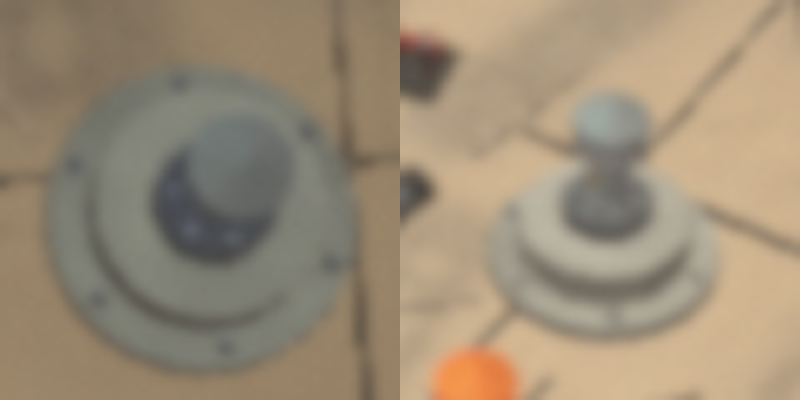

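The tower stands upright in the middle, within about 1 mm in both views (flange centred near crop (216,199), target about (213,200)). I'll lift the hand farther away and hand in.

Call:
carry_out:
  rows:
    - [-0.05,0,-0.2,0,0,0,-1]
    - [-0.1,0,-0.4,0,0,0,-1]
    - [-0.1,0,-0.5,0,0,0,-1]
    - [-0.1,0,-0.5,0,0,0,-1]
    - [-0.1,0,-0.5,0,0,0,-1]

```text
clock: 10.22
position: [606.9, 83.0, 359.7]
ee_rot: [-0.648, 0.759, -0.039, -0.048]
contact_force: [-0.0, 0.1, 0.2]
gripper_width: 0.3
grasp_force: 0.0
```

```bash
python3 -c "
from bench import arm
print(arm.job_done())"
```

```text
the job is handed in; nothing more can be done
None
```

The tower stands upright about 1 mm from the centre of the block's top, as measured in both camera views; the hand was clear when I handed the job in at about 10 s, and it never went near the jar, nut or buffer stop.

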